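# Make up two test kits from the stock

### The job

Make up the two test kits from the stock on the bench. The tray with two recesses gets the test-pad packet, lying flat in its long pocket, and one vial, upright in its round well; the tray with three recesses gets the foam block, lying flat in its oblong pocket, the other vial, upright in its round well, and the dropper bottle, upright in its square pocket. Keep the vials and the dropper bottle upright all the way, and leave the rubber bulb and the small beaker standing where they are.

Things in the scene. Friction and masses are not known exactly. Their poses are not given: they have to be found in the camera images.
- tray_two: Tray with two recesses, white, fixed, 126 (x) x 144 (y) mm, floor 3 mm thick, rim 6 mm high; grey-floored recesses, lips 3 mm thick, tops at z 8 mm. Origin: centre of underside, z up. In it: long pocket, inside 105 (x) x 54 (y) mm, centre at x 0, y +35 mm; round well, inner diameter 40 mm, centre at x 0, y -40 mm.
- tray_three: Tray with three recesses, white, fixed, 126 (x) x 144 (y) mm, floor 3 mm thick, rim 6 mm high; grey-floored recesses, lips 3 mm thick, tops at z 8 mm. Origin: centre of underside, z up. In it: oblong pocket, inside 70 (x) x 42 (y) mm, centre at x 0, y +38 mm; round well, inner diameter 40 mm, centre at x +31, y -35 mm; square pocket, inside 47 x 47 mm, centre at x -31, y -35 mm.
- vial_a: Clear screw-cap vial with a white cap, 24 mm diameter, 52 mm tall, about 20 g, standing upright. Origin: centre of its underside, z up. The two vials are alike and interchangeable.
- vial_b: Clear screw-cap vial with a white cap, 24 mm diameter, 52 mm tall, about 20 g, standing upright. Origin: centre of its underside, z up. The two vials are alike and interchangeable.
- packet: Flat white and blue cardboard test-pad packet, rigid, 34 (x) x 85 (y) x 18 (z) mm, about 30 g, lying flat. Origin: centre of the underside, z up.
- dropper: Small white dropper bottle, standing upright, 53 mm tall: round body 27 mm diameter up to 30 mm height, tapering neck and tip at most 18 mm wide above; about 18 g. Origin: centre of the underside, z up.
- foam_block: Plain tan foam block, rigid here, 22 (x) x 50 (y) x 18 (z) mm, about 20 g, lying flat. Origin: centre of the underside, z up.
- rubber_bulb: Rubber suction bulb standing upright among the stock, 54 mm diameter up to 60 mm height, 16 mm wide neck above to 99 mm; not part of any kit. Origin: centre of the underside, z up.
- small_beaker: Small clear open beaker standing among the stock, 46 mm diameter, 50 mm tall; not part of any kit. Origin: centre of the underside, z up.
Things that resemble listed ones, but are neither listed nor needed, are in the scene too. Leave any turquoise look-alike of the dropper alone. What is shaped like the vial_a but green is not meant.

How it is judged:
At the end, for the whole second after the job is handed in: Each of the five things rests released on the tray floor in its own recess: centre within 12 mm along each tray axis, underside under 6 mm up, tilt under 0.15 rad, packet and block within 0.35 rad of the tray's x axis; a vial in each round well; bulb and beaker upright, within 25 mm of their start (x of packet in the frame of tray_two between -0.012 and 0.012 m and y of packet in the frame of tray_two between 0.023 and 0.047 m and z of packet in the frame of tray_two below 0.006 m and angle between each of packet, foam_block, dropper, rubber_bulb, small_beaker's own z axis and vertical below 0.15 rad and angle between the y axis of packet and the x axis of tray_two, either way round below 0.35 rad and x of foam_block in the frame of tray_three between -0.012 and 0.012 m and y of foam_block in the frame of tray_three between 0.026 and 0.05 m and z of each of foam_block, dropper in the frame of tray_three below 0.006 m and angle between the y axis of foam_block and the x axis of tray_three, either way round below 0.35 rad and x of dropper in the frame of tray_three between -0.043 and -0.019 m and y of dropper in the frame of tray_three between -0.047 and -0.023 m and ((x of vial_a in the frame of tray_two between -0.012 and 0.012 m and y of vial_a in the frame of tray_two between -0.052 and -0.028 m and z of vial_a in the frame of tray_two below 0.006 m and angle between each of vial_a, vial_b's own z axis and vertical below 0.15 rad and x of vial_b in the frame of tray_three between 0.019 and 0.043 m and y of vial_b in the frame of tray_three between -0.047 and -0.023 m and z of vial_b in the frame of tray_three below 0.006 m) or (x of vial_b in the frame of tray_two between -0.012 and 0.012 m and y of vial_b in the frame of tray_two between -0.052 and -0.028 m and z of vial_b in the frame of tray_two below 0.006 m and angle between each of vial_b, vial_a's own z axis and vertical below 0.15 rad and x of vial_a in the frame of tray_three between 0.019 and 0.043 m and y of vial_a in the frame of tray_three between -0.047 and -0.023 m and z of vial_a in the frame of tray_three below 0.006 m)) and linear speed of each of vial_a, vial_b, packet, dropper, foam_block below 0.02 m/s and contact force between each of vial_a, vial_b, packet, dropper, foam_block and the fingers below 0.05 N and distance of each of rubber_bulb, small_beaker from where it was at the start of the episode below 0.025 m); the robot touches nothing.
It fails at once if a vial or the dropper bottle is tipped more than 0.6 rad (angle between any of vial_a, vial_b, dropper's own z axis and vertical above 0.6 rad).
It fails at once if the rubber bulb or the small beaker is moved more than 25 mm (distance of any of rubber_bulb, small_beaker from where it was at the start of the episode above 0.025 m).
It also fails if it takes over 128 s, if anything falls off the work surface, if the arm or the gripper's body presses on something with over 40 N, if the wrist force passes 120 N, or if a joint passes its speed limit or range.

### The arm

A 6-joint arm with a two-finger parallel gripper is mounted at the origin on a cart in front of the work surface, level with it; the furniture and walls round the work are solid. World frame = base frame: x ahead of the robot, y to its left, z up, the work surface at z = 0. Lengths are in m, angles in rad, forces in N, time in s.
With the tool pointing down it reaches from about 0.325 to 0.925 m from the base axis. Payload 3.1 kg.
Tool frame: the origin (TCP) lies at the very end of the fingers, on their centre line; the grasp point (between the pads) lies 19 mm behind it; z points along the fingers, y is the line along which they close (so a half turn about z gives the same grasp; the last joint's range is limited). The gripper opens to 85 mm and grips with 20 to 120 N. Pads are 22 mm wide; open, the fingers measure 114 mm over their backs; the gripper's body (76 mm by 85 mm) begins 54 mm behind the grasp point. The pads swing forward as they close: fully open they stand 13 mm farther back than shut.
Start: joints at [1.224, 0.217, 1.613, -0, 1.311, -0.112], TCP at [0.145, 0.608, 0.231] pointing down, gripper open.
Joint ranges: [-2.75, 2.75], [-0.78, 2.1], [0.31, 2.55], [-1.13, 4.27], [0.13, 2.63], [-2.58, 2.58]. Speed limits (rad/s): [2.79, 2.79, 3.14, 3.14, 3.14, 3.14].

### API

Orientations are given as a 3x3 rotation matrix whose columns are the frame's x, y, z axes.
In Python, from cell import arm gives the robot as it stands. The module is installed in compiled form; this text tells all that it offers.
- The arm moves only by the tool apply_moves, never from a script. Its argument "plan" is a list of rows, each a list of 3 entries, a list of its own where there are three numbers: the shift along the tool's x, y, z in units of 60 mm (1.0 is 60 mm), then the turn, a rotation vector about the tool's x, y, z in units of 6 degrees (1.0 is 6 degrees), then the opening, from 0 (shut) to 1 (fully open). A call has 1 to 12 rows; each row is the pose to reach, as a shift and turn from the pose commanded when the call began, along the tool's axes at that moment; what a row does not reach only later rows make up. A row lasts 1/8 s, in which the tool goes at most 62.5 mm and 10.7 degrees, less where a joint would pass 70% of its speed; a pose out of reach is approached as far as the arm can. A call with a gripper value outside its range is refused whole. The fingers move at their own pace and stop on an object; "force" is the grip in N (left out, the last holds). Time passes only in rows, so rows that repeat a pose let the fingers close. It gives the time, the measured TCP pose, the force, the opening and the grip force at its end, in the units of the state.
- arm.sense(): the state, without advancing time (a new reading comes with each control period).
- arm.snapshot(name): name is "scene" or "top" or "wrist"; returns a dict with "img" (400x640x3 uint8, blue, green, red), "intrinsics" (3x3 intrinsics, pixels), "R" (3x3) and "t" (3): a world point X has camera coordinates R X + t; the wrist camera has in their place "tool_from_camera" (4x4, takes a point from camera to tool coordinates, whose origin is the TCP and whose axes are the flange's). Camera axes: x right, y down, z forward; pixel columns grow to the right and rows downward; lengths in m; the calibration is good to about 2 mm. A picture is of the moment at which its call begins: read the wrist's pose just before it. There is no depth.
- arm.job_done(): hands the job in; it is judged then, once.
Trained networks look in a picture, given as the dict that the camera call returned (one of the last four; its "shot" number tells which), for a name from the list of things; names that differ only in an ending like _2 or _b are one class to them, and where a whole thing is asked for, a point or a joint stands for the part that bears it (a point fixed in the world has none). Each returns a list of dicts, best first, with "score" (0 to 1); they miss things now and then, are a little off and sometimes report something else, mostly with a low value. They report only what shows in the picture. A call takes as long as a camera call. They do not tell look-alikes from the thing itself.
- arm.regions_of(picture, label): "pixels" (400x640 bool, what is visible of it).
- arm.landmark_of(picture, label): "at" ([x, y, z] in m, in the coordinates of the camera as it stood for that picture, good to about 4 mm: a listed point, or the origin of a listed thing).
The state is a dict: "time": time; "joint_positions": joint angles; "qvel": joint speeds; "tau": joint torques, N m; "tool_pos": TCP position; "tool_rot": TCP orientation; "force": force on the tool from outside, world axes, zero at the start; "torque": the same for the moment, N m; "width": finger opening in m; "grasp_force": force on a finger pad.
Only numpy, scipy, OpenCV 4.12 (cv2) and the standard library are available. Lean on these libraries where they do the work, as an engineer would, in place of code of your own. Each camera call takes 0.05 s, during which the arm holds its last target. There are 200 camera calls.

## Working session

There is one attempt and no reset: what is moved stays moved. The work goes in short steps, Python scripts to look and compute and a tool call to move; the robot and the scene stay as the last step left them, time stands still between calls to the robot, and variables do not carry over. Pictures are saved under pics/ and viewed, at most 14 in all, crops included, and the job is handed in when it is done.

Besides the shell and the picture viewer there is one more tool, called after ">>>" as a command line: name --argument value ..., lists and objects as JSON in quotes. apply_moves: Moves the arm, as the interface text tells. Its arguments: {"type":"object","properties":{"plan":{"type":"array"},"force":{"type":"number"}},"required":["plan"]}

```bash
mkdir -p pics
cat > h.py <<'E'
import numpy as np, cv2
from cell import arm
def world(p,pic):
    return np.array(pic["R"]).T@(np.array(p)-np.array(pic["t"]))
def ray(pic,u,v,z):
    K=np.array(pic["intrinsics"]);R=np.array(pic["R"]);t=np.array(pic["t"])
    d=R.T@np.linalg.inv(K)@np.array([u,v,1.]);c=-R.T@t
    return c+d*(z-c[2])/d[2]
def proj(pic,X):
    q=np.array(pic["intrinsics"])@(np.array(pic["R"])@np.array(X)+np.array(pic["t"]));return q[:2]/q[2]
E
python3 - <<'E'
from h import *
s=arm.sense();print(s["time"],s["tool_pos"],np.round(s["tool_rot"],3).tolist(),s["width"])
for n in("top","scene"):
    p=arm.snapshot(n);cv2.imwrite(f"pics/{n}0.png",p["img"])
    for l in["tray_two","tray_three","vial_a","packet","dropper","foam_block","rubber_bulb","small_beaker"]:
        for d in arm.landmark_of(p,l):
            w=world(d["at"],p);print(n,l,round(d["score"],2),w.round(3),proj(p,w).round())
E
```

```text
0.0 [0.14508231 0.60709977 0.22998303] [[-0.973, 0.233, -0.001], [0.233, 0.973, -0.002], [0.0, -0.002, -1.0]] 0.085349528114256
top tray_two 0.75 [ 0.605 -0.074 -0.001] [358. 186.]
top tray_two 0.64 [0.477 0.326 0.002] [199. 232.]
top tray_three 0.7 [ 0.495 -0.284 -0.004] [441. 231.]
top tray_three 0.3 [ 0.61  -0.179  0.002] [400. 185.]
top vial_a 0.66 [0.438 0.036 0.003] [313. 250.]
top vial_a 0.65 [ 0.482 -0.012 -0.003] [333. 233.]
top vial_a 0.46 [ 0.425 -0.048  0.002] [347. 257.]
top vial_a 0.43 [ 0.608 -0.076 -0.001] [359. 185.]
top packet 0.56 [0.614 0.178 0.003] [260. 180.]
top dropper 0.58 [ 0.57  -0.001  0.002] [329. 199.]
top dropper 0.46 [ 0.681  0.008 -0.002] [327. 156.]
top dropper 0.4 [0.619 0.052 0.004] [309. 179.]
top foam_block 0.56 [ 0.467 -0.13   0.006] [380. 240.]
top rubber_bulb 0.85 [ 0.605 -0.18   0.003] [400. 186.]
top rubber_bulb 0.52 [0.475 0.119 0.001] [281. 235.]
top small_beaker 0.51 [0.477 0.118 0.   ] [281. 234.]
scene tray_two 0.8 [ 0.473  0.323 -0.   ] [204. 175.]
scene tray_three 0.67 [ 0.49  -0.286  0.   ] [430. 278.]
scene vial_a 0.65 [ 0.485 -0.017 -0.003] [315. 226.]
scene vial_a 0.64 [ 0.426 -0.047 -0.003] [310. 247.]
scene vial_a 0.54 [ 0.611 -0.08  -0.001] [368. 206.]
scene vial_a 0.48 [ 0.437  0.036 -0.003] [283. 229.]
scene packet 0.59 [ 0.61   0.175 -0.004] [283. 171.]
scene dropper 0.69 [0.683 0.015 0.001] [350. 177.]
scene dropper 0.56 [ 0.573 -0.001  0.002] [331. 201.]
scene dropper 0.31 [ 0.467 -0.127  0.003] [353. 250.]
scene foam_block 0.69 [ 0.466 -0.125  0.001] [353. 251.]
scene rubber_bulb 0.91 [ 0.608 -0.181  0.003] [408. 223.]
scene small_beaker 0.56 [ 0.484  0.117 -0.002] [269. 204.]
```

Run:
```python
import cv2
i=cv2.imread("pics/top0.png");c=i[130:300,140:510];cv2.imwrite("pics/topc.png",cv2.resize(c,None,fx=2.16,fy=2.16,interpolation=cv2.INTER_CUBIC))
i=cv2.imread("pics/scene0.png");c=i[130:330,150:500];cv2.imwrite("pics/scenec.png",cv2.resize(c,None,fx=2.25,fy=2.25,interpolation=cv2.INTER_CUBIC))
```

```text
(no output)
```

View pics/topc.png

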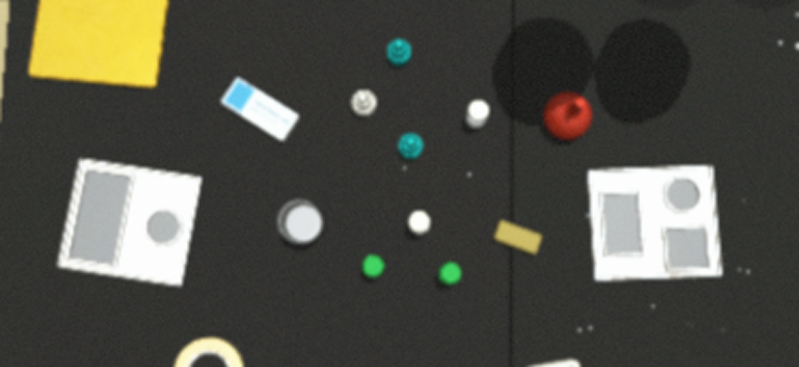

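View pics/scenec.png

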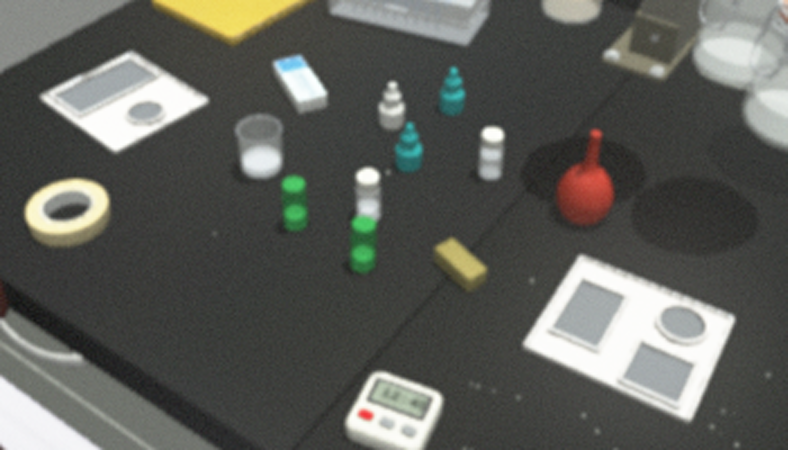

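The top crop shows tray_two on the left and tray_three on the right, with these look-alikes (full top-image pixels):
- **Vial-shaped:** white caps at about (333,233) and (359,185), green caps at about (313,252) and (347,257). The two white-capped ones are meant.
- **Dropper-shaped:** white at about (309,178), turquoise at about (329,198) and (326,155). The white one is meant.

I'll measure accurately and confirm these in one crop.

Run:
```python
from h import *
p=arm.snapshot("top");im=p["img"];g=im.min(2)
cv2.imwrite("pics/conf.png",cv2.resize(im[140:275,290:380],None,fx=6,fy=4.4,interpolation=cv2.INTER_CUBIC))
cv2.imwrite("pics/conf.png",cv2.resize(im[140:275,290:380],None,fx=4.4,fy=4.4,interpolation=cv2.INTER_CUBIC))
cam=-np.array(p["R"]).T@np.array(p["t"]);print("cam",cam.round(3))
def blob(m,u,v,r):
    q=np.zeros(m.shape,np.uint8);q[v-r:v+r,u-r:u+r]=m[v-r:v+r,u-r:u+r]
    c=max(cv2.findContours(q,0,2)[0],key=cv2.contourArea);return c
hi=(g>110).astype(np.uint8)
for n,u,v,r,z in[("t2",199,232,45,.006),("t3",441,231,45,.006)]:
    c=blob(hi,u,v,r);b=cv2.boxPoints(cv2.minAreaRect(c))
    W=np.array([ray(p,*q,z)[:2] for q in b]);e=W-np.roll(W,1,0)
    print(n,W.mean(0).round(4),np.linalg.norm(e,axis=1).round(3),np.degrees(np.arctan2(e[:,1],e[:,0])).round(1))
for l,u,v in[("packet",260,180),("foam_block",380,240)]:
    for pic in(p,arm.snapshot("scene")):
        m=arm.regions_of(pic,l)
        if not m: continue
        ys,xs=np.nonzero(m[0]["pixels"]);c=np.stack([xs,ys],1).astype(np.float32)
        W=np.array([ray(pic,*q,.018)[:2] for q in c],np.float32)
        (ce,sz,a)=cv2.minAreaRect(W*1000);print(l,m[0]["score"],np.round(ce),np.round(sz),round(a,1))
for n,u,v in[("vA",333,233),("vB",359,183)]:
    c=blob((g>140).astype(np.uint8),u,v,9);M=cv2.minEnclosingCircle(c);print(n,M,ray(p,*M[0],.052).round(4))
```

```text
cam [4.250e-01 1.000e-03 1.008e+00]
t2 [0.4775 0.3227] [0.15  0.131 0.153 0.131] [ 82.1  -5.1 -98.1 173.7]
t3 [ 0.4907 -0.2858] [0.13  0.154 0.131 0.151] [   2.   -86.3 -179.2   93.7]
packet 0.68 [611. 174.] [87. 34.] 58.4
packet 0.66 [603. 168.] [107.  40.] 58.3
foam_block 0.67 [ 469. -126.] [52. 24.] 72.8
foam_block 0.59 [ 462. -132.] [60. 31.] 72.0
vA ((333.81146240234375, 232.3360595703125), 4.857168197631836) [ 0.4816 -0.0132  0.052 ]
vB ((360.5, 181.5), 5.700977325439453) [ 0.6064 -0.0754  0.052 ]
```

View pics/conf.png

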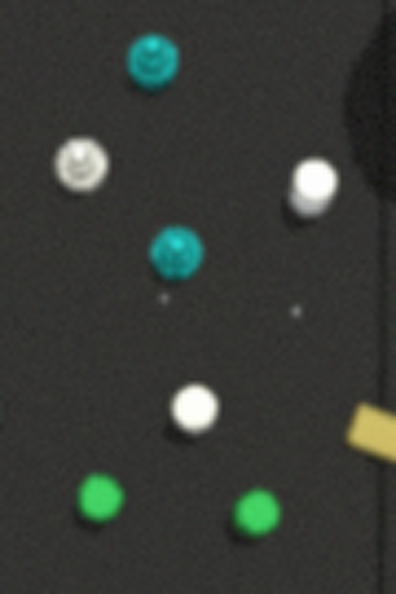

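The crop confirms it: white vials at top pixels (334,232) and (360,182), white dropper at (309,178). The turquoise and green ones stay out. Packet first.

```bash
cat >> h.py <<'E'
def go(*ts):
    """targets (x,y,z,yaw of tool y in deg) -> rows in move units from the present pose"""
    s=arm.sense();R=np.array(s["tool_rot"]);P=np.array(s["tool_pos"])
    y0=np.degrees(np.arctan2(R[1,1],R[0,1]))
    print("t",round(s["time"],2),P.round(4),"yaw",round(y0,1),"tilt",R[:2,2].round(3),"w",round(s["width"],3),"gf",round(s["grasp_force"],1),"q",np.round(s["joint_positions"],2))
    for x,y,z,a in ts:
        print((R.T@(np.array([x,y,z])-P)/.06).round(2),"turn z",round(-(a-y0)/6,2))
E
python3 -c "
from h import *
go((.612,.175,.12,148.4),(.612,.175,.003,148.4))"
```

```text
t 1.25 [0.1454 0.6079 0.2313] yaw 76.6 tilt [0. 0.] w 0.085 gf 0.0 q [ 1.22  0.22  1.61 -0.    1.31 -0.11]
[-9.24 -5.21  1.86] turn z -11.97
[-9.24 -5.21  3.81] turn z -11.97
```

>>> apply_moves --plan '[[[-9.24,-5.21,1.5],[0,0,-11.97],0.7],[[-9.24,-5.21,1.5],[0,0,-11.97],0.7],[[-9.24,-5.21,1.5],[0,0,-11.97],0.7],[[-9.24,-5.21,1.5],[0,0,-11.97],0.7],[[-9.24,-5.21,1.5],[0,0,-11.97],0.7],[[-9.24,-5.21,1.5],[0,0,-11.97],0.7],[[-9.24,-5.21,1.5],[0,0,-11.97],0.7],[[-9.24,-5.21,1.5],[0,0,-11.97],0.7],[[-9.24,-5.21,1.5],[0,0,-11.97],0.7],[[-9.24,-5.21,1.5],[0,0,-11.97],0.7],[[-9.24,-5.21,1.5],[0,0,-11.97],0.7],[[-9.24,-5.21,1.5],[0,0,-11.97],0.7]]' --force 40

```text
time: 2.75
tool_pos: [0.614, 0.1719, 0.1407]
tool_rot: [[-0.528, -0.849, 0.0], [-0.849, 0.528, -0.001], [0.0, -0.001, -1.0]]
force: [-0.5, 0.3, -0.1]
width: 0.0597
grasp_force: 0.0
```

```bash
python3 -c "
from h import *
go((.612,.175,.12,148.4),(.612,.175,.003,148.4))
p=arm.snapshot('wrist');cv2.imwrite('pics/w1.png',p['img'])
T=np.array(p['tool_from_camera'])
s=arm.sense()
for d in arm.landmark_of(p,'packet'): print(d['score'],np.array(s['tool_rot'])@(T@np.r_[d['at'],1])[:3]+s['tool_pos'])"
```

```text
t 2.75 [0.614  0.1719 0.1407] yaw 148.1 tilt [ 0.    -0.001] w 0.06 gf 0.0 q [ 0.16  0.33  1.65 -0.    1.16 -2.42]
[-0.03  0.06  0.35] turn z -0.05
[-0.03  0.06  2.3 ] turn z -0.05
0.57 [0.60869904 0.17495373 0.00198656]
```

View pics/w1.png

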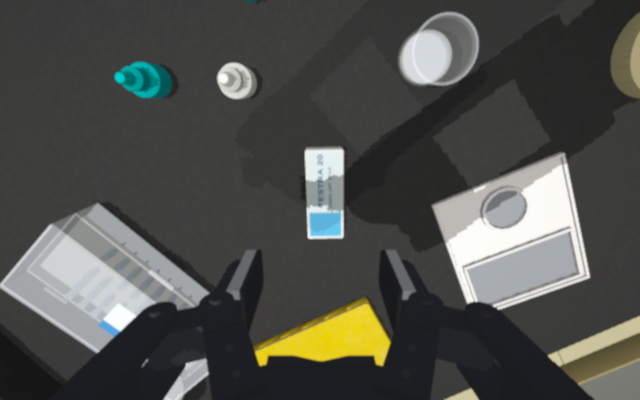

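The wrist view shows the packet straight between the fingers, at about (325,193). I'll grasp it.

>>> apply_moves --plan '[[[-0.03,0.05,1.2],[0,0,0],0.7],[[-0.03,0.05,2.0],[0,0,0],0.7],[[-0.03,0.05,2.3],[0,0,0],0.7],[[-0.03,0.05,2.3],[0,0,0],0.7],[[-0.03,0.05,2.3],[0,0,0],0.2],[[-0.03,0.05,2.3],[0,0,0],0.2],[[-0.03,0.05,2.3],[0,0,0],0.2],[[-0.03,0.05,2.3],[0,0,0],0.2],[[-0.03,0.05,2.0],[0,0,0],0.2],[[-0.03,0.05,1.2],[0,0,0],0.2],[[-0.03,0.05,0.6],[0,0,0],0.2],[[-0.03,0.05,0.6],[0,0,0],0.2]]'

```text
time: 4.35
tool_pos: [0.614, 0.1785, 0.1112]
tool_rot: [[-0.525, -0.851, 0.01], [-0.851, 0.525, 0.002], [-0.007, -0.008, -1.0]]
force: [0.4, -0.2, -0.8]
width: 0.033
grasp_force: 40.3
```

```bash
python3 -c "
from h import *
go((.481,.359,.09,83.5),(.481,.359,.009,83.5))"
```

```text
t 4.35 [0.614  0.1785 0.1112] yaw 148.4 tilt [0.01  0.002] w 0.033 gf 40.3 q [ 0.17  0.36  1.67 -0.    1.1  -2.42]
[-1.4   3.47  0.34] turn z 10.81
[-1.39  3.48  1.69] turn z 10.81
```

>>> apply_moves --plan '[[[-1.4,3.47,0.3],[0,0,10.81],0.2],[[-1.4,3.47,0.3],[0,0,10.81],0.2],[[-1.4,3.47,0.3],[0,0,10.81],0.2],[[-1.4,3.47,0.3],[0,0,10.81],0.2],[[-1.4,3.47,0.3],[0,0,10.81],0.2],[[-1.4,3.47,0.3],[0,0,10.81],0.2],[[-1.4,3.47,0.3],[0,0,10.81],0.2],[[-1.4,3.47,0.3],[0,0,10.81],0.2],[[-1.4,3.47,0.3],[0,0,10.81],0.2]]'

```text
time: 5.48
tool_pos: [0.477, 0.3583, 0.0871]
tool_rot: [[-0.994, 0.112, -0.0], [0.112, 0.994, -0.0], [0.0, -0.0, -1.0]]
force: [0.6, -0.7, -0.5]
width: 0.0329
grasp_force: 40.3
```

Run:
```python
from h import *
p=arm.snapshot("scene");cv2.imwrite("pics/s2.png",cv2.resize(p["img"][120:240,150:310],None,fx=4,fy=4))
go((.481,.359,.009,83.5))
```

```text
t 5.53 [0.4771 0.3584 0.0872] yaw 83.5 tilt [-0. -0.] w 0.033 gf 40.3 q [ 0.53  0.32  1.78 -0.    1.04 -0.93]
[-0.06  0.02  1.3 ] turn z 0.01
```

View pics/s2.png

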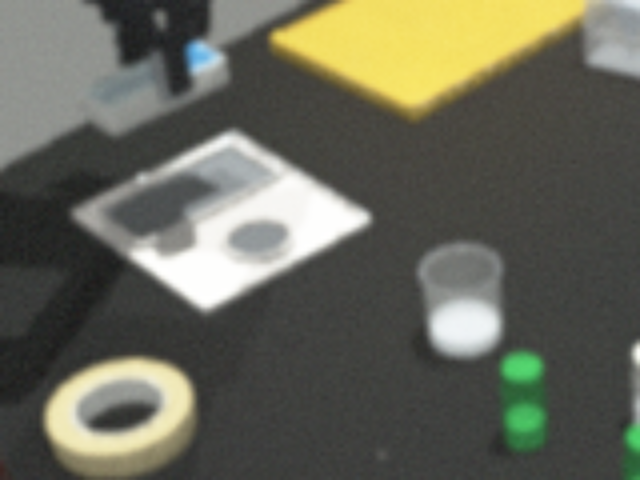

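The packet hangs level above the tray, aligned with the long pocket. I'll lower it, with a small +x correction for an off-centre grasp, and release.

>>> apply_moves --plan '[[[-0.12,0.02,0.6],[0,0,0],0.2],[[-0.12,0.02,1.0],[0,0,0],0.2],[[-0.12,0.02,1.25],[0,0,0],0.2],[[-0.12,0.02,1.28],[0,0,0],0.2],[[-0.12,0.02,1.28],[0,0,0],0.55],[[-0.12,0.02,1.28],[0,0,0],0.6],[[-0.12,0.02,1.0],[0,0,0],0.6],[[-0.12,0.02,0.3],[0,0,0],0.6],[[-0.12,0.02,-0.7],[0,0,0],0.6],[[-0.12,0.02,-0.7],[0,0,0],0.6]]'

```text
time: 6.78
tool_pos: [0.4894, 0.3621, 0.1383]
tool_rot: [[-0.994, 0.113, 0.014], [0.113, 0.994, 0.008], [-0.013, 0.009, -1.0]]
force: [0.4, -0.3, 0.5]
width: 0.0514
grasp_force: 0.0
```

Run:
```python
from h import *
go((.483,-.0135,.13,80),(.483,-.0135,.014,80))
```

```text
t 6.78 [0.4894 0.3621 0.1383] yaw 83.5 tilt [0.014 0.008] w 0.051 gf 0.0 q [ 0.52  0.27  1.74  0.    1.12 -0.94]
[-0.6  -6.23  0.09] turn z 0.59
[-0.57 -6.25  2.02] turn z 0.59
```

>>> apply_moves --plan '[[[-0.05,-6.23,0.1],[0,0,0.6],0.6],[[-0.05,-6.23,0.1],[0,0,0.6],0.6],[[-0.05,-6.23,0.1],[0,0,0.6],0.6],[[-0.05,-6.23,0.1],[0,0,0.6],0.6],[[-0.05,-6.23,0.1],[0,0,0.6],0.6],[[-0.05,-6.23,0.1],[0,0,0.6],0.6],[[-0.6,-6.23,0.1],[0,0,0.6],0.6],[[-0.6,-6.23,0.1],[0,0,0.6],0.6],[[-0.6,-6.23,0.1],[0,0,0.6],0.6]]'

```text
time: 7.9
tool_pos: [0.4772, -0.0161, 0.1233]
tool_rot: [[-0.985, 0.175, -0.001], [0.175, 0.985, 0.0], [0.001, 0.0, -1.0]]
force: [-0.1, 0.6, 0.1]
width: 0.0509
grasp_force: 0.0
```

```bash
cat >> h.py <<'E'
def wl(l):
    s=arm.sense();p=arm.snapshot("wrist");T=np.array(p["tool_from_camera"])
    for d in arm.landmark_of(p,l):
        print("wrist",l,round(d["score"],2),(np.array(s["tool_rot"])@(T@np.r_[d["at"],1])[:3]+s["tool_pos"]).round(4))
E
python3 - <<'E'
from h import *
wl("vial_a")
p=arm.snapshot("top");g=p["img"].min(2)
for d in arm.regions_of(p,"packet"):
    ys,xs=np.nonzero(d["pixels"]);W=np.array([ray(p,*q,.021)[:2] for q in zip(xs,ys)],np.float32)
    print("packet",round(d["score"],2),cv2.minAreaRect(W*1000))
go((.483,-.0135,.014,80))
E
```

```text
wrist vial_a 0.74 [ 0.4281 -0.0511 -0.0028]
wrist vial_a 0.69 [ 4.355e-01  3.850e-02 -3.000e-04]
wrist vial_a 0.67 [ 0.4818 -0.014  -0.0035]
wrist vial_a 0.66 [ 0.6096 -0.0801 -0.0033]
packet 0.93 ((479.92413330078125, 355.08123779296875), (40.89356994628906, 87.11127471923828), 83.24681854248047)
t 8.1 [ 0.4771 -0.0156  0.1231] yaw 80.0 tilt [-0.001  0.   ] w 0.051 gf 0.0 q [-0.18  0.03  2.04 -0.    1.07 -1.58]
[-0.09  0.05  1.82] turn z -0.0
```

The packet is in place at (0.480, 0.355), against a target of (0.481, 0.359). Now vial A.

>>> apply_moves --plan '[[[-0.08,0.04,0.8],[0,0,0],0.6],[[-0.08,0.04,1.5],[0,0,0],0.6],[[-0.08,0.04,1.82],[0,0,0],0.6],[[-0.08,0.04,1.82],[0,0,0],0.6],[[-0.08,0.04,1.82],[0,0,0],0.1],[[-0.08,0.04,1.82],[0,0,0],0.1],[[-0.08,0.04,1.82],[0,0,0],0.1],[[-0.08,0.04,1.82],[0,0,0],0.1],[[-0.08,0.04,1.4],[0,0,0],0.1],[[-0.08,0.04,0.7],[0,0,0],0.1],[[-0.08,0.04,0.0],[0,0,0],0.1],[[-0.08,0.04,0.0],[0,0,0],0.1]]'

```text
time: 9.6
tool_pos: [0.4865, -0.0156, 0.1276]
tool_rot: [[-0.984, 0.175, 0.009], [0.175, 0.985, -0.002], [-0.01, -0.0, -1.0]]
force: [0.2, -0.1, -0.6]
width: 0.0214
grasp_force: 39.3
```

Run:
```python
from h import *
go((.4725,.284,.12,83.5),(.4725,.284,.018,83.5))
```

```text
t 9.6 [ 0.4865 -0.0156  0.1276] yaw 79.9 tilt [ 0.009 -0.002] w 0.021 gf 39.3 q [-0.18  0.03  2.03 -0.    1.07 -1.57]
[1.11 4.87 0.12] turn z -0.6
[1.12 4.87 1.82] turn z -0.6
```

>>> apply_moves --plan '[[[1.1,4.87,0.0],[0,0,-0.6],0.1],[[1.1,4.87,0.0],[0,0,-0.6],0.1],[[1.1,4.87,0.0],[0,0,-0.6],0.1],[[1.1,4.87,0.0],[0,0,-0.6],0.1],[[1.1,4.87,0.0],[0,0,-0.6],0.1],[[1.1,4.87,0.0],[0,0,-0.6],0.1],[[1.1,4.87,0.3],[0,0,-0.6],0.1],[[1.1,4.87,0.5],[0,0,-0.6],0.1],[[1.1,4.87,0.5],[0,0,-0.6],0.1]]'

```text
time: 10.72
tool_pos: [0.4675, 0.2823, 0.0907]
tool_rot: [[-0.993, 0.115, -0.005], [0.115, 0.993, -0.002], [0.004, -0.003, -1.0]]
force: [0.7, -0.4, -0.8]
width: 0.0221
grasp_force: 39.4
```

Run:
```python
from h import *
go((.4725,.284,.018,83.5))
p=arm.snapshot("scene");cv2.imwrite("pics/s3.png",cv2.resize(p["img"][110:240,150:310],None,fx=4,fy=4))
```

```text
t 10.72 [0.4675 0.2823 0.0907] yaw 83.4 tilt [-0.005 -0.002] w 0.022 gf 39.4 q [ 0.41  0.22  1.9  -0.    1.03 -1.04]
[-0.09  0.04  1.21] turn z -0.02
```

View pics/s3.png

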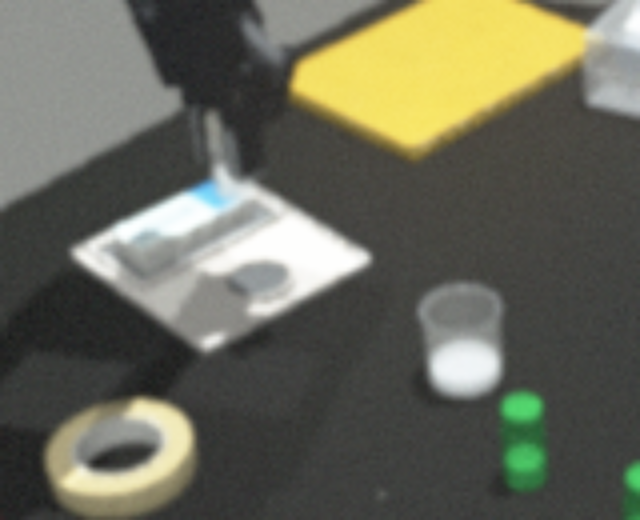

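The packet lies in its pocket and the vial hangs upright at about (220,145). I'll lower and release it.

>>> apply_moves --plan '[[[-0.08,0.03,0.6],[0,0,0],0.1],[[-0.08,0.03,1.0],[0,0,0],0.1],[[-0.08,0.03,1.18],[0,0,0],0.1],[[-0.08,0.03,1.2],[0,0,0],0.1],[[-0.08,0.03,1.2],[0,0,0],0.1],[[-0.08,0.03,1.2],[0,0,0],0.45],[[-0.08,0.03,1.2],[0,0,0],0.5],[[-0.08,0.03,0.9],[0,0,0],0.5],[[-0.08,0.03,0.2],[0,0,0],0.5],[[-0.08,0.03,-0.6],[0,0,0],0.5],[[-0.08,0.03,-0.6],[0,0,0],0.5]]'

```text
time: 12.15
tool_pos: [0.4785, 0.2876, 0.1362]
tool_rot: [[-0.994, 0.113, 0.012], [0.113, 0.994, 0.005], [-0.011, 0.006, -1.0]]
force: [-0.2, 0.3, 0.6]
width: 0.0425
grasp_force: 0.0
```

Run:
```python
from h import *
go((.619,.052,.12,80))
p=arm.snapshot("top")
for l in("vial_a","packet","dropper"):
    for d in arm.landmark_of(p,l): print(l,round(d["score"],2),world(d["at"],p).round(3))
```

```text
t 12.15 [0.4785 0.2876 0.1362] yaw 83.5 tilt [0.012 0.005] w 0.043 gf 0.0 q [ 0.42  0.17  1.86 -0.    1.1  -1.04]
[-2.77 -3.64  0.28] turn z 0.59
vial_a 0.63 [ 0.609 -0.077 -0.002]
vial_a 0.53 [0.475 0.287 0.002]
vial_a 0.45 [0.437 0.039 0.004]
vial_a 0.41 [ 0.422 -0.048  0.001]
vial_a 0.35 [ 0.479  0.121 -0.   ]
packet 0.47 [0.479 0.361 0.004]
dropper 0.62 [0.62  0.052 0.   ]
dropper 0.58 [ 0.68   0.012 -0.005]
dropper 0.54 [ 0.571 -0.002  0.   ]
```

The vial is at (0.475, 0.287), against a target of (0.4725, 0.284). Now the white dropper.

>>> apply_moves --plan '[[[-2.77,-3.64,0.2],[0,0,0.6],0.6],[[-2.77,-3.64,0.2],[0,0,0.6],0.6],[[-2.77,-3.64,0.2],[0,0,0.6],0.6],[[-2.77,-3.64,0.2],[0,0,0.6],0.6],[[-2.77,-3.64,0.2],[0,0,0.6],0.6],[[-2.77,-3.64,0.2],[0,0,0.6],0.6],[[-2.77,-3.64,0.2],[0,0,0.6],0.6],[[-2.77,-3.64,0.2],[0,0,0.6],0.6]]'

```text
time: 13.35
tool_pos: [0.6136, 0.0515, 0.117]
tool_rot: [[-0.985, 0.173, -0.001], [0.173, 0.985, 0.0], [0.001, 0.0, -1.0]]
force: [-0.1, 0.8, 0.7]
width: 0.0514
grasp_force: 0.0
```

Run:
```python
from h import *
wl("dropper")
go((.6195,.052,.008,80))
```

```text
wrist dropper 0.96 [ 0.6899  0.0153 -0.0022]
wrist dropper 0.75 [ 5.722e-01 -9.000e-04  1.000e-04]
wrist dropper 0.63 [ 0.6249  0.0554 -0.002 ]
t 13.45 [0.614  0.0513 0.1173] yaw 80.0 tilt [-0.  0.] w 0.051 gf 0.0 q [-0.03  0.32  1.72  0.    1.11 -1.43]
[-0.09  0.03  1.82] turn z 0.0
```

>>> apply_moves --plan '[[[-0.12,0.03,0.8],[0,0,0],0.6],[[-0.12,0.03,1.5],[0,0,0],0.6],[[-0.12,0.03,1.82],[0,0,0],0.6],[[-0.12,0.03,1.82],[0,0,0],0.6],[[-0.12,0.03,1.82],[0,0,0],0.1],[[-0.12,0.03,1.82],[0,0,0],0.1],[[-0.12,0.03,1.82],[0,0,0],0.1],[[-0.12,0.03,1.82],[0,0,0],0.1],[[-0.12,0.03,1.4],[0,0,0],0.1],[[-0.12,0.03,0.7],[0,0,0],0.1],[[-0.12,0.03,-0.3],[0,0,0],0.1],[[-0.12,0.03,-0.3],[0,0,0],0.1]]'

```text
time: 14.95
tool_pos: [0.6271, 0.0501, 0.1429]
tool_rot: [[-0.984, 0.175, 0.014], [0.175, 0.985, -0.001], [-0.014, 0.002, -1.0]]
force: [0.4, -0.4, -0.1]
width: 0.0245
grasp_force: 39.4
```

Run:
```python
from h import *
go((.462,-.321,.15,92.5),(.462,-.321,.012,92.5))
```

```text
t 14.95 [0.6271 0.0501 0.1429] yaw 79.9 tilt [ 0.014 -0.001] w 0.024 gf 39.4 q [-0.03  0.3   1.68 -0.    1.14 -1.43]
[ 1.62 -6.57 -0.15] turn z -2.1
[ 1.66 -6.58  2.15] turn z -2.1
```

>>> apply_moves --plan '[[[1.62,-6.57,-0.2],[0,0,-2.1],0.1],[[1.62,-6.57,-0.2],[0,0,-2.1],0.1],[[1.62,-6.57,-0.2],[0,0,-2.1],0.1],[[1.62,-6.57,-0.2],[0,0,-2.1],0.1],[[1.62,-6.57,-0.2],[0,0,-2.1],0.1],[[1.62,-6.57,-0.2],[0,0,-2.1],0.1],[[1.62,-6.57,-0.2],[0,0,-2.1],0.1],[[1.62,-6.57,0.5],[0,0,-2.1],0.1],[[1.62,-6.57,1.0],[0,0,-2.1],0.1],[[1.62,-6.57,1.0],[0,0,-2.1],0.1]]'

```text
time: 16.2
tool_pos: [0.4542, -0.3184, 0.0715]
tool_rot: [[-0.999, -0.043, -0.007], [-0.043, 0.999, 0.006], [0.006, 0.006, -1.0]]
force: [-1.3, -0.6, 0.3]
width: 0.0245
grasp_force: 39.5
```

Run:
```python
from h import *
go((.462,-.321,.0115,92.5))
p=arm.snapshot("scene");cv2.imwrite("pics/s4.png",cv2.resize(p["img"][180:340,350:510],None,fx=3.6,fy=3.6))
```

```text
t 16.2 [ 0.4542 -0.3184  0.0715] yaw 92.5 tilt [-0.007  0.006] w 0.025 gf 39.5 q [-0.74  0.27  1.88 -0.    1.   -2.35]
[-0.14 -0.06  1.  ] turn z -0.0
```

View pics/s4.png

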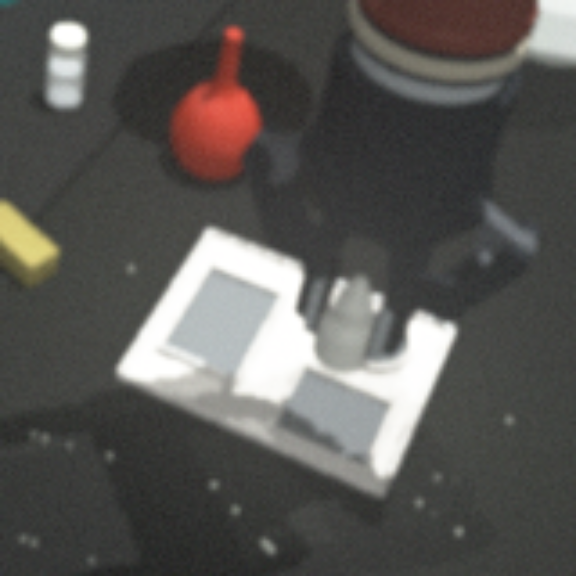

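The dropper hangs upright; the square pocket is at about (335,415) in the crop. I'll lower it close, check, then release.

>>> apply_moves --plan '[[[-0.13,-0.05,0.4],[0,0,0],0.1],[[-0.13,-0.05,0.6],[0,0,0],0.1],[[-0.13,-0.05,0.6],[0,0,0],0.1],[[-0.13,-0.05,0.6],[0,0,0],0.1],[[-0.13,-0.05,0.6],[0,0,0],0.1]]'

```text
time: 16.88
tool_pos: [0.4657, -0.3239, 0.0404]
tool_rot: [[-0.999, -0.044, 0.001], [-0.044, 0.999, -0.001], [-0.001, -0.001, -1.0]]
force: [0.0, 0.8, -0.1]
width: 0.0248
grasp_force: 39.5
```

Run:
```python
from h import *
go((.462,-.321,.0115,92.5))
```

```text
t 16.88 [ 0.4657 -0.3239  0.0404] yaw 92.5 tilt [ 0.001 -0.001] w 0.025 gf 39.5 q [-0.73  0.33  1.87 -0.    0.94 -2.35]
[0.06 0.05 0.48] turn z 0.0
```

>>> apply_moves --plan '[[[0.06,0.05,0.3],[0,0,0],0.1],[[0.06,0.05,0.46],[0,0,0],0.1],[[0.06,0.05,0.48],[0,0,0],0.1],[[0.06,0.05,0.48],[0,0,0],0.1],[[0.06,0.05,0.48],[0,0,0],0.45],[[0.06,0.05,0.48],[0,0,0],0.5],[[0.06,0.05,0.3],[0,0,0],0.5],[[0.06,0.05,-0.5],[0,0,0],0.5],[[0.06,0.05,-1.3],[0,0,0],0.5],[[0.06,0.05,-2.1],[0,0,0],0.5],[[0.06,0.05,-2.1],[0,0,0],0.5],[[0.06,0.05,-2.1],[0,0,0],0.5]]'

```text
time: 18.38
tool_pos: [0.4611, -0.3203, 0.1651]
tool_rot: [[-0.999, -0.044, -0.0], [-0.044, 0.999, 0.0], [0.0, 0.0, -1.0]]
force: [-0.6, 0.2, -0.4]
width: 0.0429
grasp_force: 0.0
```

Run:
```python
from h import *
go((.609,-.077,.16,80))
p=arm.snapshot("scene")
for l in("vial_a","dropper","rubber_bulb","small_beaker"):
    for d in arm.landmark_of(p,l): print(l,round(d["score"],2),world(d["at"],p).round(3))
```

```text
t 18.38 [ 0.4611 -0.3203  0.1651] yaw 92.5 tilt [-0.  0.] w 0.043 gf 0.0 q [-0.73  0.15  1.82  0.    1.17 -2.35]
[-2.64  3.94  0.09] turn z 2.08
vial_a 0.77 [ 0.424 -0.048 -0.001]
vial_a 0.73 [ 0.609 -0.081  0.   ]
vial_a 0.68 [0.473 0.283 0.002]
vial_a 0.67 [ 0.433  0.036 -0.003]
dropper 0.77 [ 0.456 -0.319  0.001]
dropper 0.71 [ 0.574 -0.004 -0.002]
dropper 0.68 [ 0.683  0.014 -0.001]
rubber_bulb 0.68 [ 0.61  -0.183  0.002]
rubber_bulb 0.43 [ 0.494 -0.287 -0.   ]
small_beaker 0.88 [0.481 0.116 0.   ]
```

>>> apply_moves --plan '[[[-2.64,3.94,0.1],[0,0,2.1],0.6],[[-2.64,3.94,0.1],[0,0,2.1],0.6],[[-2.64,3.94,0.1],[0,0,2.1],0.6],[[-2.64,3.94,0.1],[0,0,2.1],0.6],[[-2.64,3.94,0.1],[0,0,2.1],0.6],[[-2.64,3.94,0.1],[0,0,2.1],0.6],[[-2.64,3.94,0.5],[0,0,2.1],0.6],[[-2.64,3.94,0.8],[0,0,2.1],0.6],[[-2.64,3.94,0.8],[0,0,2.1],0.6],[[-2.64,3.94,0.8],[0,0,2.1],0.6]]'

```text
time: 19.88
tool_pos: [0.6093, -0.0781, 0.1175]
tool_rot: [[-0.984, 0.176, 0.0], [0.176, 0.984, -0.0], [-0.0, -0.0, -1.0]]
force: [-0.0, 0.1, -0.1]
width: 0.0512
grasp_force: 0.0
```

Run:
```python
from h import *
wl("vial_a")
go((.609,-.078,.014,80))
```

```text
wrist vial_a 0.61 [ 0.6121 -0.0791 -0.0022]
wrist vial_a 0.35 [ 0.4678 -0.1292 -0.002 ]
t 19.98 [ 0.61   -0.078   0.1184] yaw 79.9 tilt [ 0.002 -0.   ] w 0.051 gf 0.0 q [-0.24  0.31  1.72 -0.    1.11 -1.64]
[ 0.02 -0.    1.74] turn z -0.02
```

>>> apply_moves --plan '[[[0,-0.01,0.8],[0,0,0],0.6],[[0,-0.01,1.4],[0,0,0],0.6],[[0,-0.01,1.74],[0,0,0],0.6],[[0,-0.01,1.74],[0,0,0],0.6],[[0,-0.01,1.74],[0,0,0],0.1],[[0,-0.01,1.74],[0,0,0],0.1],[[0,-0.01,1.74],[0,0,0],0.1],[[0,-0.01,1.4],[0,0,0],0.1],[[0,-0.01,0.6],[0,0,0],0.1],[[0,-0.01,-0.6],[0,0,0],0.1],[[0,-0.01,-1.2],[0,0,0],0.1],[[0,-0.01,-1.2],[0,0,0],0.1]]'

```text
time: 21.48
tool_pos: [0.6131, -0.0789, 0.197]
tool_rot: [[-0.984, 0.175, 0.012], [0.175, 0.985, -0.003], [-0.013, -0.001, -1.0]]
force: [0.5, 0.3, -0.0]
width: 0.0217
grasp_force: 39.3
```

Run:
```python
from h import *
go((.524,-.3185,.18,92.5))
```

```text
t 21.48 [ 0.6131 -0.0789  0.197 ] yaw 79.9 tilt [ 0.012 -0.003] w 0.022 gf 39.3 q [-0.24  0.22  1.67  0.    1.23 -1.64]
[ 0.77 -4.19  0.28] turn z -2.1
```

>>> apply_moves --plan '[[[0.77,-4.19,0],[0,0,-2.1],0.1],[[0.77,-4.19,0],[0,0,-2.1],0.1],[[0.77,-4.19,0],[0,0,-2.1],0.1],[[0.77,-4.19,0],[0,0,-2.1],0.1],[[0.77,-4.19,0],[0,0,-2.1],0.1],[[0.77,-4.19,0],[0,0,-2.1],0.1],[[0.77,-4.19,0.8],[0,0,-2.1],0.1],[[0.77,-4.19,1.6],[0,0,-2.1],0.1],[[0.77,-4.19,2.0],[0,0,-2.1],0.1],[[0.77,-4.19,2.0],[0,0,-2.1],0.1],[[0.77,-4.19,2.0],[0,0,-2.1],0.1],[[0.77,-4.19,2.0],[0,0,-2.1],0.1]]'

```text
time: 22.98
tool_pos: [0.5213, -0.318, 0.0715]
tool_rot: [[-0.999, -0.045, 0.003], [-0.045, 0.999, -0.002], [-0.003, -0.002, -1.0]]
force: [-0.1, 0.4, -0.3]
width: 0.0219
grasp_force: 39.4
```

Run:
```python
from h import *
go((.524,-.3185,.018,92.5))
p=arm.snapshot("scene");cv2.imwrite("pics/s5.png",cv2.resize(p["img"][180:340,350:510],None,fx=3.6,fy=3.6))
```

```text
t 22.98 [ 0.5213 -0.318   0.0715] yaw 92.6 tilt [ 0.003 -0.002] w 0.022 gf 39.4 q [-0.66  0.36  1.76  0.    1.02 -2.28]
[-0.04 -0.01  0.89] turn z 0.01
```

View pics/s5.png

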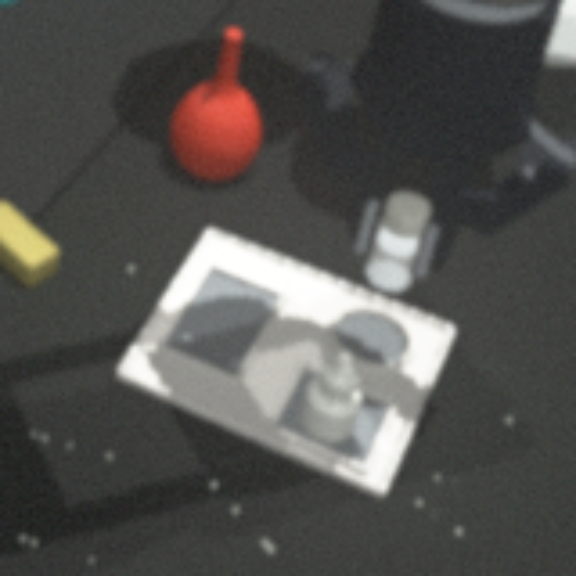

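The dropper stands in the square pocket at about (330,410), and the vial hangs upright over the round well. I'll lower and release it.

>>> apply_moves --plan '[[[-0.04,-0.01,0.5],[0,0,0],0.1],[[-0.04,-0.01,0.8],[0,0,0],0.1],[[-0.04,-0.01,0.88],[0,0,0],0.1],[[-0.04,-0.01,0.88],[0,0,0],0.1],[[-0.04,-0.01,0.88],[0,0,0],0.45],[[-0.04,-0.01,0.88],[0,0,0],0.5],[[-0.04,-0.01,0.6],[0,0,0],0.5],[[-0.04,-0.01,-0.2],[0,0,0],0.5],[[-0.04,-0.01,-1.0],[0,0,0],0.5],[[-0.04,-0.01,-1.2],[0,0,0],0.5],[[-0.04,-0.01,-1.2],[0,0,0],0.5]]'

```text
time: 24.4
tool_pos: [0.5228, -0.3185, 0.143]
tool_rot: [[-0.999, -0.044, 0.002], [-0.044, 0.999, -0.002], [-0.002, -0.002, -1.0]]
force: [1.0, 0.3, -1.3]
width: 0.0431
grasp_force: 0.0
```

Run:
```python
from h import *
go((.468,-.128,.12,-17.2))
```

```text
t 24.4 [ 0.5228 -0.3185  0.143 ] yaw 92.5 tilt [ 0.002 -0.002] w 0.043 gf 0.0 q [-0.66  0.28  1.72  0.    1.15 -2.28]
[0.77 3.21 0.38] turn z 18.28
```

>>> apply_moves --plan '[[[0.77,3.21,0.3],[0,0,18.3],0.55],[[0.77,3.21,0.3],[0,0,18.3],0.55],[[0.77,3.21,0.3],[0,0,18.3],0.55],[[0.77,3.21,0.3],[0,0,18.3],0.55],[[0.77,3.21,0.3],[0,0,18.3],0.55],[[0.77,3.21,0.3],[0,0,18.3],0.55],[[0.77,3.21,0.3],[0,0,18.3],0.55],[[0.77,3.21,0.3],[0,0,18.3],0.55],[[0.77,3.21,0.3],[0,0,18.3],0.55],[[0.77,3.21,0.3],[0,0,18.3],0.55],[[0.77,3.21,0.3],[0,0,18.3],0.55],[[0.77,3.21,0.3],[0,0,18.3],0.55]]'

```text
time: 25.9
tool_pos: [0.4658, -0.1268, 0.1212]
tool_rot: [[0.297, 0.955, -0.004], [0.955, -0.297, 0.002], [0.0, -0.004, -1.0]]
force: [-0.3, -0.0, 0.3]
width: 0.047
grasp_force: 0.0
```

Run:
```python
from h import *
wl("foam_block")
go((.468,-.128,.003,-17.2))
p=arm.snapshot("wrist");cv2.imwrite("pics/w6.png",p["img"])
```

```text
wrist foam_block 0.96 [ 0.4687 -0.1297  0.0005]
t 26.0 [ 0.4664 -0.1271  0.1219] yaw -17.3 tilt [-0.003  0.001] w 0.047 gf 0.0 q [-0.41  0.04  2.03 -0.    1.07 -0.11]
[-0.01  0.04  1.98] turn z -0.01
```

View pics/w6.png

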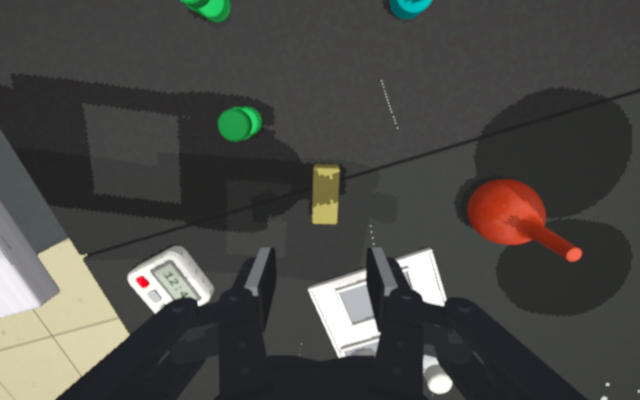

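The block at (326,194) is aligned and centred between the fingers. I'll grasp it.

>>> apply_moves --plan '[[[-0.02,0.05,0.9],[0,0,0],0.55],[[-0.02,0.05,1.6],[0,0,0],0.55],[[-0.02,0.05,1.98],[0,0,0],0.55],[[-0.02,0.05,1.98],[0,0,0],0.55],[[-0.02,0.05,1.98],[0,0,0],0.1],[[-0.02,0.05,1.98],[0,0,0],0.1],[[-0.02,0.05,1.98],[0,0,0],0.1],[[-0.02,0.05,1.98],[0,0,0],0.1],[[-0.02,0.05,1.4],[0,0,0],0.1],[[-0.02,0.05,0.5],[0,0,0],0.1],[[-0.02,0.05,0.5],[0,0,0],0.1],[[-0.02,0.05,0.5],[0,0,0],0.1]]'

```text
time: 27.55
tool_pos: [0.4696, -0.1294, 0.0931]
tool_rot: [[0.297, 0.955, -0.0], [0.955, -0.297, 0.0], [0.0, -0.0, -1.0]]
force: [-0.9, 0.1, -1.1]
width: 0.0211
grasp_force: 41.1
```

Run:
```python
from h import *
go((.490,-.247,.09,-87.5))
```

```text
t 27.55 [ 0.4696 -0.1294  0.0931] yaw -17.3 tilt [-0.  0.] w 0.021 gf 41.1 q [-0.41  0.09  2.04  0.    1.01 -0.11]
[-1.77  0.91  0.05] turn z 11.7
```

>>> apply_moves --plan '[[[-1.77,0.91,0],[0,0,11.7],0.1],[[-1.77,0.91,0],[0,0,11.7],0.1],[[-1.77,0.91,0],[0,0,11.7],0.1],[[-1.77,0.91,0],[0,0,11.7],0.1],[[-1.77,0.91,0],[0,0,11.7],0.1],[[-1.77,0.91,0],[0,0,11.7],0.1],[[-1.77,0.91,0],[0,0,11.7],0.1],[[-1.77,0.91,0.3],[0,0,11.7],0.1],[[-1.77,0.91,0.6],[0,0,11.7],0.1],[[-1.77,0.91,0.6],[0,0,11.7],0.1],[[-1.77,0.91,0.6],[0,0,11.7],0.1]]'

```text
time: 28.92
tool_pos: [0.4903, -0.247, 0.0566]
tool_rot: [[0.999, 0.044, -0.001], [0.044, -0.999, 0.001], [-0.001, -0.001, -1.0]]
force: [0.7, 0.7, 0.5]
width: 0.0212
grasp_force: 41.1
```

Run:
```python
from h import *
go((.490,-.247,.009,-87.5))
```

```text
t 28.93 [ 0.4903 -0.247   0.0566] yaw -87.5 tilt [-0.001  0.001] w 0.021 gf 41.1 q [-0.59  0.28  1.91 -0.    0.96  0.93]
[-0.    0.    0.79] turn z 0.01
```

>>> apply_moves --plan '[[[0,0,0.5],[0,0,0],0.1],[[0,0,0.74],[0,0,0],0.1],[[0,0,0.79],[0,0,0],0.1],[[0,0,0.79],[0,0,0],0.1],[[0,0,0.79],[0,0,0],0.4],[[0,0,0.79],[0,0,0],0.45],[[0,0,0.5],[0,0,0],0.45],[[0,0,-0.3],[0,0,0],0.45],[[0,0,-1.3],[0,0,0],0.45],[[0,0,-2.2],[0,0,0],0.45],[[0,0,-3.0],[0,0,0],0.45],[[0,0,-3.0],[0,0,0],0.45]]'

```text
time: 30.42
tool_pos: [0.4938, -0.2493, 0.2451]
tool_rot: [[0.999, 0.044, 0.011], [0.044, -0.999, -0.008], [0.011, 0.008, -1.0]]
force: [0.4, -0.4, 0.1]
width: 0.0383
grasp_force: 0.0
```

Run:
```python
from h import *
go((.55,.0,.25,-87.5))
p=arm.snapshot("scene");cv2.imwrite("pics/s7.png",cv2.resize(p["img"][130:330,150:500],None,fx=2.25,fy=2.25,interpolation=cv2.INTER_CUBIC))
for l in("vial_a","packet","foam_block","dropper","rubber_bulb","small_beaker"):
    for d in arm.landmark_of(p,l): print(l,round(d["score"],2),world(d["at"],p).round(3))
```

```text
t 30.43 [ 0.4938 -0.2493  0.2451] yaw -87.5 tilt [ 0.011 -0.008] w 0.038 gf 0.0 q [-0.59  0.04  1.78 -0.    1.3   0.93]
[ 1.12 -4.11 -0.1 ] turn z 0.0
vial_a 0.73 [ 0.425 -0.051 -0.001]
vial_a 0.54 [ 0.52  -0.32   0.003]
vial_a 0.54 [0.437 0.04  0.002]
vial_a 0.52 [0.472 0.285 0.001]
packet 0.66 [0.478 0.358 0.   ]
foam_block 0.83 [ 0.494 -0.249  0.006]
dropper 0.8 [ 0.454 -0.318  0.002]
dropper 0.75 [ 0.574 -0.004 -0.001]
dropper 0.47 [ 0.683  0.016 -0.   ]
rubber_bulb 0.68 [ 0.611 -0.182  0.002]
rubber_bulb 0.62 [ 0.493 -0.247  0.007]
small_beaker 0.82 [ 0.484  0.119 -0.001]
```

View pics/s7.png

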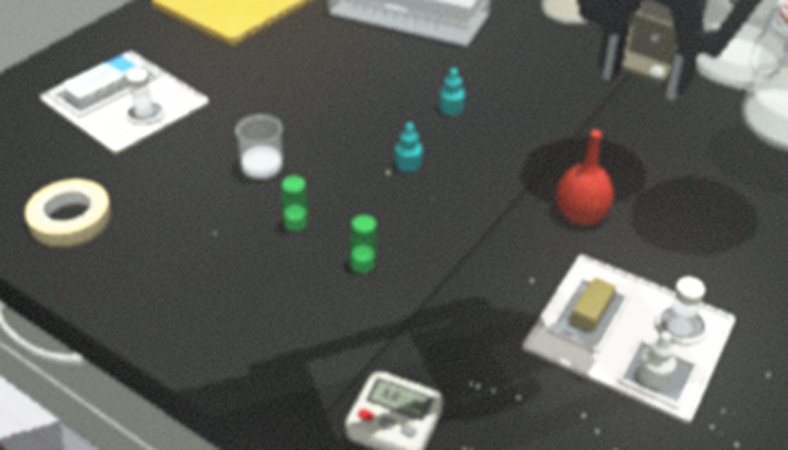

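All five things look seated. The dropper read about 7 mm off in x, so I'll check the trays once more from above.

Run:
```python
from h import *
p=arm.snapshot("top")
a=p["img"][195:270,405:480];b=p["img"][195:270,160:235]
cv2.imwrite("pics/t8.png",cv2.resize(np.hstack([b,a]),None,fx=5.2,fy=5.2,interpolation=cv2.INTER_CUBIC))
for l in("dropper","vial_a","foam_block","packet"):
    for d in arm.landmark_of(p,l): print(l,round(d["score"],2),world(d["at"],p).round(3))
```

```text
dropper 0.64 [ 0.683  0.006 -0.005]
dropper 0.41 [ 0.567 -0.002 -0.001]
vial_a 0.67 [0.472 0.288 0.002]
vial_a 0.51 [0.435 0.036 0.002]
vial_a 0.46 [ 0.423 -0.05   0.001]
vial_a 0.41 [ 0.608 -0.179 -0.001]
foam_block 0.64 [ 0.489 -0.249  0.009]
packet 0.92 [0.481 0.358 0.007]
```

View pics/t8.png

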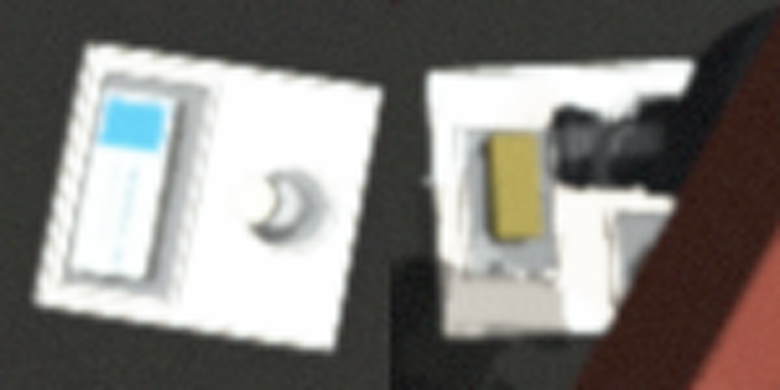

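Tray two and the block look right. The arm hides the rest of tray three, so I'll move it aside for one more look.

>>> apply_moves --plan '[[[1.1,-4.1,-0.5],[0,0,0],0.45],[[1.1,-4.1,-0.5],[0,0,0],0.45],[[1.1,-4.1,-0.5],[0,0,0],0.45],[[1.1,-4.1,-0.5],[0,0,0],0.45],[[1.1,-4.1,-0.5],[0,0,0],0.45],[[1.1,-4.1,-0.5],[0,0,0],0.45],[[1.1,-4.1,-0.5],[0,0,0],0.45]]'

```text
time: 31.9
tool_pos: [0.5454, 0.0001, 0.2668]
tool_rot: [[0.999, 0.042, -0.001], [0.042, -0.999, -0.0], [-0.001, 0.0, -1.0]]
force: [-0.1, 0.3, 0.1]
width: 0.038
grasp_force: 0.0
```

Run:
```python
from h import *
p=arm.snapshot("top")
cv2.imwrite("pics/t9.png",cv2.resize(p["img"][195:270,405:480],None,fx=7,fy=7,interpolation=cv2.INTER_CUBIC))
for l in("dropper","vial_a"):
    for d in arm.landmark_of(p,l): print(l,round(d["score"],2),world(d["at"],p).round(3))
```

```text
dropper 0.67 [ 0.454 -0.323  0.004]
vial_a 0.71 [ 0.519 -0.316  0.001]
vial_a 0.63 [0.434 0.038 0.003]
vial_a 0.57 [ 0.471  0.288 -0.   ]
vial_a 0.56 [ 0.423 -0.047  0.001]
```

View pics/t9.png

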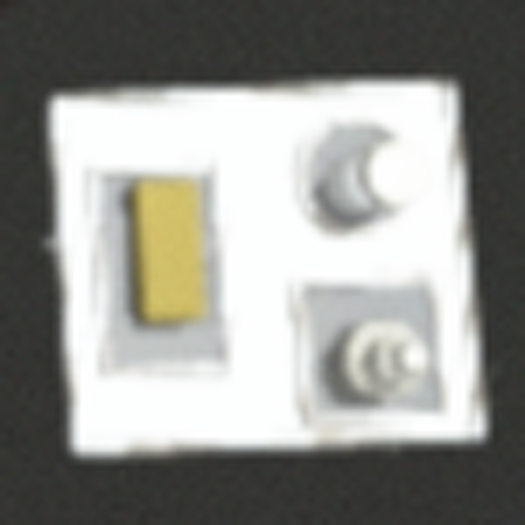

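Everything sits within its recess. The block is about 7 mm and the dropper about 5 mm off centre, both inside the 12 mm limit, so I'm handing in.

```bash
python3 -c "
from cell import arm
print(arm.job_done())"
```

```text
the job is handed in; nothing more can be done
None
```

Both kits are made up and handed in at about 32 s of the 128 s limit: in the last pictures all five items sit upright or flat in their recesses (worst offset about 7 mm, limit 12 mm), with the bulb and beaker where they started; the hand-in gave no verdict.

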